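# Hold the little pedal bin open, then let its lid down without a bang

## Task

Hold the little steel pedal bin on the shelf open for me while I drop something in: with a fingertip press its pedal right down so that the lid stands wide open, and keep it open for three seconds. Then ease the pedal up slowly so that the lid comes down to fully shut without slamming, and take your hand away. Work the lid by the pedal only, do not lift, tip or shove the bin, and leave the dumper and the glass jar as they are.

Things in the scene. Friction and masses are not known exactly. Their poses are not given: they have to be found in the camera images.
- bin: round table-top pedal bin of brushed steel standing loose on the shelf: 150 mm in diameter, 215 mm high with the lid shut, about 1.3 kg, black moulded foot. Origin at the centre of its underside, z up. Its pedal sticks out on its own -x side (the front); the lid's hinge and the push-rod cover are on its +x side (the back, out to x = +92 mm).
- pedal_pad (a point): centre of the top face of the bin's pedal, a flat black pad 50 mm long (outward from the bin) and 62 mm wide, 6 mm thick, on a short steel arm. At rest its top is level, 42 mm above the shelf, and this point is 110 mm in front (-x) of the bin's axis, 35 mm out from the steel wall, which rises to 190 mm above the shelf; the pad ends 25 mm farther out. The pad turns with the pedal, x along the bin's x.
- pedal (a joint): turn of the pedal about a level pivot 90 mm behind the pad's centre, rad: 0 at rest (up), 0.27 when the rubber buffer under the pad meets the shelf (fully down, pad centre 24 mm lower); 20 N more squeezes it to 0.31, then it is hard. It takes 3 to 6 N at the pad's centre to start, then less, about 2 N near the bottom. No spring: the lid's weight alone brings it up, with a bang if let go.
- lid (a joint): opening angle of the lid, rad: 0 shut, 1.13 to 1.3 with the pedal fully down. It is linked to the pedal by a push rod: its angle is 4.2 times the pedal's, both ways, so its front edge moves about 7 times as fast as the pad's centre. It turns up and back about the hinge at the bin's back, 194 mm above the shelf.
- lid_dome: the lid, a shallow steel dome 155 mm in diameter and 23 mm thick, about 0.14 kg. Origin at the centre of its lower rim (194 mm above the shelf when shut), z up through the dome when shut. Not to be touched.
- dumper: die-cast orange dumper truck, 146 mm long (x), 66 mm wide, 70 mm high, loose, beside the bin. Origin at the centre of its underside. Leave alone.
- jar: glass jar with a metal screw-top lid, 80 mm in diameter, 115 mm high, loose, beside the bin. Origin at the centre of its underside. Leave alone.
Mind the look-alikes: they are no part of the job. Leave any orange or turquoise look-alike of the bin alone.

How it is judged:
By the outcome, as a careful person would: the job done as asked, in the order asked, and still so for the second after the job is handed in, with the robot touching nothing.
It also fails if it takes over 51 s, if anything falls off the work surface, if the arm or the gripper's body presses on something with over 40 N, if the wrist force passes 120 N, or if a joint passes its speed limit or range.

## Robot

A 6-joint arm with a two-finger parallel gripper is mounted at the origin on the work surface. World frame = base frame: x ahead of the robot, y to its left, z up, the work surface at z = 0. Lengths are in m, angles in degrees, forces in N, time in s.
With the tool pointing down it reaches from about 0.25 to 0.8 m from the base axis. Payload 8.5 kg.
Tool frame: the origin (TCP) lies on the front face of the gripper's body, between the roots of the fingers; the fingertips stand 73 mm ahead of it and the grasp point (between the pads) lies robot.pinch_z ahead of it (robot.pinch_z is the distance from the TCP to the grasp point, in m); z points along the fingers, y is the direction in which the jaws open and shut (so a half turn about z gives the same grasp; the last joint's range is limited). The gripper opens to 85 mm and grips with 20 to 120 N. Pads are 22 mm wide; open, the fingers measure 114 mm over their backs; the gripper's body (76 mm by 85 mm) begins 54 mm behind the grasp point. The pads swing forward as they close: fully open they stand 13 mm farther back than shut.
Start: joints at [63.885, 13.648, -0.773, 75.585, 0, 90], TCP at [0.231, 0.471, 0.304] pointing down, gripper open.
Joint ranges: [-152.45, 152.45], [-59.26, 108.67], [-65.41, 83.53], [-104.44, 129.93], [-82.83, 76.93], [-180, 180]. Speed limits (degrees/s): [127.2, 127.2, 159.86, 180, 180, 180].

## Interface

Orientations are given as a 3x3 rotation matrix whose columns are the frame's x, y, z axes.
In Python, from cell import robot gives the robot as it stands. The module is installed in compiled form; this text tells all that it offers.
- The arm moves only by the tool servo_tool, never from a script. Its argument "moves" is a list of rows, each an object of numbers: "tx", "ty", "tz": the shift along the tool's x, y, z in m; "wx", "wy", "wz": the turn, a rotation vector about the tool's x, y, z in degrees; "claw": the opening in per cent of the stroke, from 0 (shut) to 100 (fully open). In form: [{"tx": .., "ty": .., "tz": .., "wx": .., "wy": .., "wz": .., "claw": ..}, ...]. A call has 1 to 8 rows; each row shifts and turns the commanded pose from where the row before left it, along the tool's axes as they then stand; what a row does not reach is not made up. A row lasts 1/10 s, in which the tool goes at most 50 mm and 8.59 degrees, less where a joint would pass 70% of its speed; a pose out of reach is approached as far as the arm can. A call with a gripper value outside its range is refused whole. The fingers move at their own pace and stop on an object; "force" is the grip in N (left out, the last holds). Time passes only in rows, so rows that do not move let the fingers close. It gives the time, the measured TCP pose, the force and the opening at its end, in the units of the state.
- robot.sense(): the state, without advancing time (a new reading comes with each control period).
- robot.camera(name): name is "scene" or "top" or "wrist"; returns a dict with "image" (400x640x3 uint8, blue, green, red), "range_z" (400x640 float32, m along the optical axis (not along the pixel's ray), 0 where there is no reading), "K" (3x3 intrinsics, pixels), "distortion" ([k1, k2, p1, p2, k3] as OpenCV has them; the pictures are not rectified), "view" (4x4, takes a point from world to camera coordinates); the wrist camera has in their place "mount" (4x4, takes a point from camera to tool coordinates, whose origin is the TCP and whose axes are the flange's). Camera axes: x right, y down, z forward; pixel columns grow to the right and rows downward; lengths in m; the calibration is good to about 2 mm. A picture is of the moment at which its call begins: read the wrist's pose just before it.
- robot.close_job(): hands the job in, once; it reports no verdict.
The state is a dict: "time_s": time; "qpos": joint angles; "joint_vel": joint speeds; "joint_torque": joint torques, N m; "eef_pos": TCP position; "eef_rot": TCP orientation; "contact_force": force on the tool from outside, world axes, zero at the start; "torque": the same for the moment, N m; "finger_gap": finger opening in m.
Only numpy, scipy, OpenCV 4.12 (cv2) and the standard library are available. Lean on these libraries where they do the work, as an engineer would, in place of code of your own. Each camera call takes 0.05 s, during which the arm holds its last target. There are 200 camera calls.

## Working session

There is one attempt and no reset: what is moved stays moved. The work goes in short steps, Python scripts to look and compute and a tool call to move; the robot and the scene stay as the last step left them, time stands still between calls to the robot, and variables do not carry over. Pictures are saved under pics/ and viewed, about 8 in all and at most 12, crops included, and the job is handed in when it is done.

Besides the shell and the picture viewer there is one more tool, called after "Request:" as name(argument=value, ...) on one line, values as JSON. servo_tool: Moves the arm, as the interface text tells. Its arguments: {"type":"object","properties":{"moves":{"type":"array","items":{"type":"object","properties":{"tx":{"type":"number"},"ty":{"type":"number"},"tz":{"type":"number"},"wx":{"type":"number"},"wy":{"type":"number"},"wz":{"type":"number"},"claw":{"type":"number"}}}},"force":{"type":"number"}},"required":["moves"]}

```bash
mkdir -p pics; cat > h.py <<'E'
import numpy as np, cv2
from cell import robot
def cap(n):
    s=robot.sense(); c=robot.camera(n); c['s']=s
    if n=='wrist':
        T=np.eye(4);T[:3,:3]=s['eef_rot'];T[:3,3]=s['eef_pos'];c['c2w']=T@np.array(c['mount'])
    else: c['c2w']=np.linalg.inv(np.array(c['view']))
    return c
def pts(c):
    h,w=c['range_z'].shape
    u,v=np.meshgrid(np.arange(w),np.arange(h))
    p=cv2.undistortPoints(np.stack([u,v],-1).reshape(-1,1,2).astype(float),np.array(c['K']),np.array(c['distortion'])).reshape(h,w,2)
    z=c['range_z'].astype(float)
    P=np.dstack([p[...,0]*z,p[...,1]*z,z,np.ones_like(z)])@c['c2w'].T
    P=P[...,:3];P[z==0]=np.nan
    return P
def save(c,n): np.savez('pics/'+n+'.npz',P=pts(c)); cv2.imwrite('pics/'+n+'.png',c['image'])
E
python3 - <<'E'
from h import *
for n in('scene','top'):
    c=cap(n);save(c,n)
s=robot.sense();print(s,robot.pinch_z)
E
```

```text
{'time_s': 0.1, 'qpos': array([ 6.38867802e+01,  1.36799973e+01, -8.10994297e-01,  7.55839276e+01,
       -2.84172866e-05,  9.00020215e+01]), 'joint_vel': array([ 0.01923177, -0.0603995 ,  0.08721616, -0.11038976, -0.00602088,
        0.00165072]), 'joint_torque': array([-1.39985641e-03, -5.39723289e+01,  3.46996915e+01,  1.35263469e-02,
       -1.26051764e-04,  9.27181105e-06]), 'eef_pos': array([0.23096048, 0.47117352, 0.30332676]), 'eef_rot': array([[-8.97910516e-01,  4.40177663e-01, -5.75083383e-04],
       [ 4.40178039e-01,  8.97909748e-01, -1.17433284e-03],
       [-5.42108949e-07, -1.30758488e-03, -9.99999145e-01]]), 'contact_force': array([-0.01113452, -0.83753075,  0.9788146 ]), 'torque': array([-0.00339781,  0.01655322, -0.00877153]), 'finger_gap': 0.0854320257799754} 0.0539
```

```bash
sleep 1
```

```text
(no output)
```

View pics/scene.png

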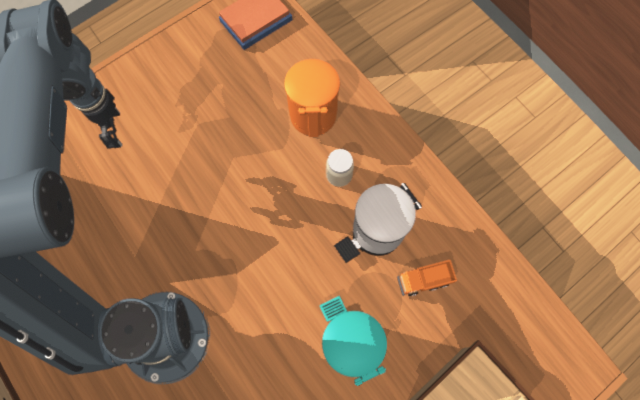

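View pics/top.png

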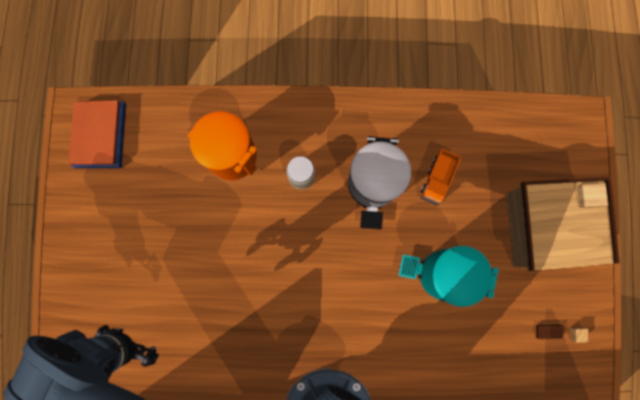

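The scene view shows three candidates: an orange bin (top px 220,140), the steel bin (380,172) and a turquoise bin (458,276). Only the steel one fits: it is brushed steel, stands between the jar (301,171) and the dumper (440,177), and has a black pad at (371,220). I'll confirm this in a crop and measure it.

```bash
python3 - <<'E'
import numpy as np,cv2
a=cv2.imread('pics/scene.png')[170:310,310:470]
cv2.imwrite('pics/crop1.png',cv2.resize(a,None,fx=4,fy=4,interpolation=cv2.INTER_CUBIC))
for n in('scene','top'):
    P=np.load(f'pics/{n}.npz')['P'];I=cv2.imread(f'pics/{n}.png')
    sl=(slice(150,300),slice(320,420)) if n=='scene' else (slice(130,240),slice(330,425))
    Q=P[sl].reshape(-1,3);C=I[sl].reshape(-1,3).max(1).astype(int)
    m=(Q[:,2]>.185)&(Q[:,2]<.25);p=Q[m]
    print(n,'lid',m.sum(),np.nanmedian(p,0),np.nanmin(p,0),np.nanmax(p,0))
    m=(Q[:,2]>.194)&(Q[:,2]<.25);p=Q[m].astype(np.float32)
    print('lid circ',cv2.minEnclosingCircle(p[:,:2].copy()))
    m=(Q[:,2]>.036)&(Q[:,2]<.048)&(C<70);p=Q[m]
    if n=='scene': m&=True
    print('pad',len(p),p.mean(0),p.min(0),p.max(0),cv2.minAreaRect(p[:,:2].astype(np.float32)))
for u,v,n in((346,249,'scene'),(371,220,'top'),(301,171,'top'),(440,177,'top')): print(n,u,v,np.load(f'pics/{n}.npz')['P'][v,u])
E
```

```text
scene lid 2908 [ 0.65868787 -0.12439936  0.2100387 ] [ 0.58380763 -0.19785227  0.18512697] [ 0.7522699  -0.04542757  0.22226362]
lid circ ((0.6705642938613892, -0.12075232714414597), 0.08718685060739517)
pad 308 [ 0.55038976 -0.11468576  0.04222818] [ 0.52711027 -0.1442475   0.03602717] [ 0.58720667 -0.08546902  0.04798208] ((0.557573676109314, -0.11502629518508911), (0.058345161378383636, 0.06012856587767601), 88.8905258178711)
top lid 3039 [ 0.66202934 -0.12187337  0.20914604] [ 0.5846653  -0.19823905  0.18626466] [ 0.7547397  -0.04685456  0.22100773]
lid circ ((0.6717682480812073, -0.12326277047395706), 0.0877743661403656)
pad 330 [ 0.55430948 -0.11414649  0.04150719] [ 0.52784479 -0.14625417  0.03610036] [ 0.65704017 -0.0486417   0.04791416] ((0.5950913429260254, -0.1019933670759201), (0.15105895698070526, 0.06779313832521439), 18.22968292236328)
scene 346 249 [ 0.54885024 -0.11331577  0.04308193]
top 371 220 [ 0.55065217 -0.11506575  0.03876365]
top 301 171 [0.67462742 0.08254998 0.11247617]
top 440 177 [ 0.67807266 -0.31538627  0.03507492]
```

View pics/crop1.png

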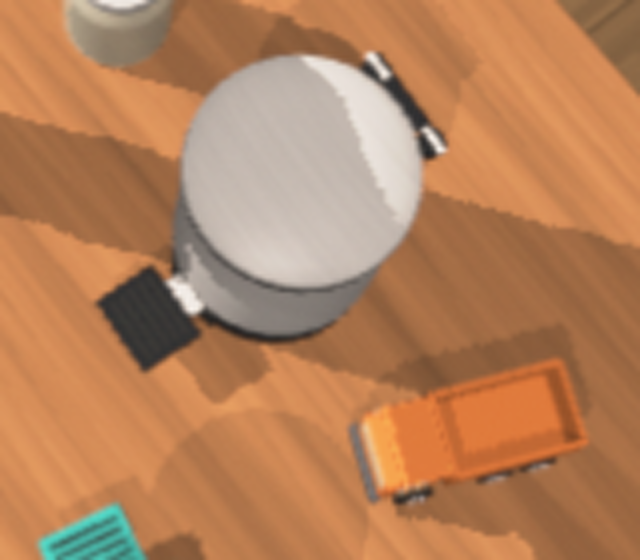

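The crop confirms it: a brushed steel bin with a black ribbed pad facing the robot. The pad measures about (0.551, -0.1145, 0.042), 112 mm from the bin's axis near (0.663, -0.122), which agrees with the given 110 mm. The bin's yaw is about -3.5°. I'll come in with the fingers shut and the tool tilted 30°, so the gripper's body stays clear of the wall and lid.

```bash
cat > plan.py <<'E'
from h import *
import sys
from scipy.spatial.transform import Rotation as R, Slerp
t=np.radians(30);h=np.array([np.cos(np.radians(-3.5)),np.sin(np.radians(-3.5)),0])
z=np.sin(t)*h-np.cos(t)*np.array([0,0,1]);y=np.cross([0,0,1],h);x=np.cross(y,z);RT=np.c_[x,y,z]
def rows(tip,N):
    s=robot.sense();p=np.array(s['eef_pos']);r=R.from_matrix(s['eef_rot']);g=np.array(tip)-.073*z
    sl=Slerp([0,1],R.concatenate([r,R.from_matrix(RT)]))
    p0=p.copy();print('from',p,'to',g,'tip now',p+.073*r.as_matrix()[:,2])
    for k in range(1,N+1):
        f=k/N;d=np.round(r.inv().apply(p0+f*(g-p0)-p),4);w=np.round((r.inv()*sl(f)).as_rotvec(degrees=True),1)
        p=p+r.apply(d);r=r*R.from_rotvec(w,degrees=True)
        print(*d,'|',*w)
if __name__=='__main__': rows([float(v) for v in sys.argv[1:4]],int(sys.argv[4]))
E
python3 plan.py .549 -.1145 .13 16
```

```text
from [0.23096048 0.47117352 0.30332676] to [ 0.51256808 -0.11227173  0.19321985] tip now [0.23091849 0.4710878  0.23032682]
-0.0319 -0.025 0.0069 | -0.4 -1.9 -1.4
-0.0309 -0.0258 0.0078 | -0.3 -1.8 -1.4
-0.0301 -0.0266 0.0086 | -0.4 -1.9 -1.3
-0.0292 -0.0273 0.0094 | -0.4 -1.8 -1.4
-0.0282 -0.0281 0.0101 | -0.4 -1.9 -1.4
-0.0272 -0.0289 0.0108 | -0.3 -1.8 -1.4
-0.0261 -0.0295 0.0115 | -0.4 -1.9 -1.4
-0.0249 -0.0303 0.0122 | -0.4 -1.8 -1.3
-0.0239 -0.0309 0.0127 | -0.4 -1.9 -1.4
-0.0227 -0.0316 0.0132 | -0.3 -1.8 -1.4
-0.0215 -0.0321 0.0138 | -0.4 -1.9 -1.4
-0.0202 -0.0328 0.0143 | -0.4 -1.8 -1.4
-0.019 -0.0334 0.0146 | -0.4 -1.9 -1.3
-0.0177 -0.0339 0.015 | -0.3 -1.8 -1.4
-0.0164 -0.0343 0.0153 | -0.4 -1.9 -1.4
-0.015 -0.0349 0.0157 | -0.4 -1.8 -1.4
```

Request:
servo_tool(moves=[{"tx": -0.032, "ty": -0.025, "tz": 0.007, "wx": -0.4, "wy": -1.9, "wz": -1.4, "claw": 0}, {"tx": -0.031, "ty": -0.026, "tz": 0.008, "wx": -0.3, "wy": -1.8, "wz": -1.4, "claw": 0}, {"tx": -0.03, "ty": -0.027, "tz": 0.009, "wx": -0.4, "wy": -1.9, "wz": -1.3, "claw": 0}, {"tx": -0.029, "ty": -0.027, "tz": 0.009, "wx": -0.4, "wy": -1.8, "wz": -1.4, "claw": 0}, {"tx": -0.028, "ty": -0.028, "tz": 0.01, "wx": -0.4, "wy": -1.9, "wz": -1.4, "claw": 0}, {"tx": -0.027, "ty": -0.029, "tz": 0.011, "wx": -0.3, "wy": -1.8, "wz": -1.4, "claw": 0}, {"tx": -0.026, "ty": -0.03, "tz": 0.011, "wx": -0.4, "wy": -1.9, "wz": -1.4, "claw": 0}, {"tx": -0.025, "ty": -0.03, "tz": 0.012, "wx": -0.4, "wy": -1.8, "wz": -1.3, "claw": 0}])

```text
time_s: 0.9
eef_pos: [0.3712, 0.1779, 0.2484]
eef_rot: [[-0.932, 0.255, 0.258], [0.253, 0.967, -0.042], [-0.26, 0.026, -0.965]]
contact_force: [0.5, -0.1, -0.1]
finger_gap: 0.0001
```

Request:
servo_tool(moves=[{"tx": -0.024, "ty": -0.031, "tz": 0.013, "wx": -0.4, "wy": -1.9, "wz": -1.4, "claw": 0}, {"tx": -0.023, "ty": -0.032, "tz": 0.013, "wx": -0.3, "wy": -1.8, "wz": -1.4, "claw": 0}, {"tx": -0.0215, "ty": -0.032, "tz": 0.014, "wx": -0.4, "wy": -1.9, "wz": -1.4, "claw": 0}, {"tx": -0.02, "ty": -0.033, "tz": 0.014, "wx": -0.4, "wy": -1.8, "wz": -1.4, "claw": 0}, {"tx": -0.019, "ty": -0.033, "tz": 0.015, "wx": -0.4, "wy": -1.9, "wz": -1.3, "claw": 0}, {"tx": -0.018, "ty": -0.034, "tz": 0.015, "wx": -0.3, "wy": -1.8, "wz": -1.4, "claw": 0}, {"tx": -0.016, "ty": -0.034, "tz": 0.015, "wx": -0.4, "wy": -1.9, "wz": -1.4, "claw": 0}, {"tx": -0.015, "ty": -0.035, "tz": 0.015, "wx": -0.4, "wy": -1.8, "wz": -1.4, "claw": 0}])

```text
time_s: 1.7
eef_pos: [0.5117, -0.114, 0.1936]
eef_rot: [[-0.864, 0.06, 0.5], [0.052, 0.998, -0.03], [-0.501, 0.0, -0.865]]
contact_force: [1.2, 1.2, 0.6]
finger_gap: -0.0005
```

Request:
servo_tool(moves=[{"claw": 0}, {"claw": 0}, {"claw": 0}])

```text
$.moves[0]: bad value
```

```bash
python3 - <<'E'
from h import *
c=cap('wrist');save(c,'w1');P=pts(c);print(c['s']['eef_rot'])
C=c['image'].max(2)
m=(P[...,2]>.037)&(P[...,2]<.048)&(C<75)&(P[...,0]>.5)&(P[...,0]<.6)&(abs(P[...,1]+.115)<.06)
p=P[m];print(len(p),p.mean(0) if len(p) else '',p.min(0),p.max(0),cv2.minAreaRect(p[:,:2].astype(np.float32)))
E
python3 plan.py .549 -.1145 .07 6
```

```text
[[-8.63778686e-01  5.97481745e-02  5.00316436e-01]
 [ 5.19027395e-02  9.98213402e-01 -2.95991642e-02]
 [-5.01191068e-01  4.00666484e-04 -8.65336555e-01]]
4166 [ 0.55300526 -0.11710506  0.04117352] [ 0.52637088 -0.15775276  0.03712487] [ 0.59993237 -0.08623349  0.04452023] ((0.5631459355354309, -0.12197090685367584), (0.0715193897485733, 0.0735304057598114), 89.96498107910156)
from [ 0.51379554 -0.11801544  0.19320951] to [ 0.51256808 -0.11227173  0.13321985] tip now [ 0.55047499 -0.12039974  0.13013865]
0.0053 0.001 0.0085 | -0.0 0.0 0.0
0.0052 0.0009 0.0085 | -0.0 0.1 0.0
0.0053 0.001 0.0085 | -0.1 0.0 0.0
0.0052 0.001 0.0085 | 0.0 0.1 0.1
0.0052 0.0009 0.0086 | 0.0 -0.0 -0.0
0.0053 0.0009 0.0085 | -0.0 0.0 -0.0
```

View pics/w1.png

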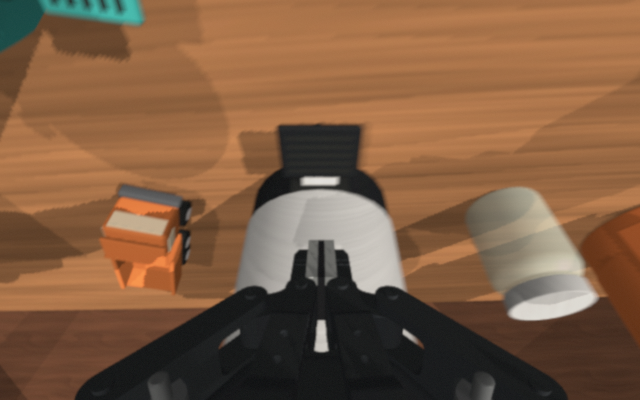

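The wrist view shows the pad at about px (278..361, 125..175) with the bin behind it. The jar and dumper are well clear on either side. I'll refine the pad's position from this view.

```bash
python3 - <<'E'
import numpy as np,cv2
P=np.load('pics/w1.npz')['P'];C=cv2.imread('pics/w1.png').max(2)
for v in(122,128,135,145,155,165,172):
    r=[u for u in range(262,380) if abs(P[v,u,2]-.042)<.008 and C[v,u]<75]
    if r: print(v,r[0],r[-1],P[v,r[0]].round(4),P[v,r[-1]].round(4),C[v,320])
v=[v for v in range(110,200) if abs(P[v,320,2]-.042)<.006];print(P[v[0],320],P[v[-1],320],v[0],v[-1])
E
```

```text
128 279 359 [ 0.5278 -0.1439  0.0415] [ 0.5317 -0.0881  0.0407] 44
135 280 359 [ 0.535  -0.1446  0.0398] [ 0.5374 -0.0879  0.0411] 38
145 281 358 [ 0.5437 -0.1452  0.0403] [ 0.5454 -0.0885  0.0424] 42
155 282 357 [ 0.5532 -0.1459  0.0405] [ 0.5568 -0.0887  0.0403] 45
165 283 356 [ 0.5653 -0.1472  0.0386] [ 0.5664 -0.0892  0.0411] 43
172 284 359 [ 0.5715 -0.1472  0.0402] [ 0.5741 -0.0865  0.0412] 42
[ 0.52848272 -0.11532436  0.0370145 ] [ 0.58825743 -0.11894599  0.0473215 ] 123 191
```

Request:
servo_tool(moves=[{"tx": 0.005, "ty": 0.001, "tz": 0.0085, "wx": 0, "wy": 0, "wz": 0, "claw": 0}, {"tx": 0.005, "ty": 0.001, "tz": 0.0085, "wx": 0, "wy": 0, "wz": 0, "claw": 0}, {"tx": 0.005, "ty": 0.001, "tz": 0.0085, "wx": 0, "wy": 0, "wz": 0, "claw": 0}, {"tx": 0.005, "ty": 0.001, "tz": 0.0085, "wx": 0, "wy": 0, "wz": 0, "claw": 0}, {"tx": 0, "ty": 0, "tz": 0, "wx": 0, "wy": 0, "wz": 0, "claw": 0}, {"tx": 0, "ty": 0, "tz": 0, "wx": 0, "wy": 0, "wz": 0, "claw": 0}])

```text
time_s: 2.35
eef_pos: [0.5114, -0.1082, 0.1544]
eef_rot: [[-0.865, 0.06, 0.499], [0.053, 0.998, -0.029], [-0.499, 0.001, -0.866]]
contact_force: [0.8, 0.9, -0.2]
finger_gap: 0.0
```

```bash
python3 plan.py .549 -.1145 .052 8; python3 -c "
from h import *;s=robot.sense();print(s['contact_force'],s['torque'],s['joint_vel'])"
```

```text
from [ 0.51141608 -0.10819131  0.15439749] to [ 0.51256808 -0.11227173  0.11521985] tip now [ 0.54780852 -0.1103251   0.09115164]
0.0023 -0.0005 0.0043 | 0.0 -0.0 0.0
0.0023 -0.0005 0.0044 | 0.0 -0.0 0.0
0.0023 -0.0005 0.0043 | 0.0 -0.0 0.0
0.0023 -0.0005 0.0043 | 0.0 -0.0 0.0
0.0023 -0.0005 0.0043 | 0.0 -0.0 0.0
0.0023 -0.0005 0.0044 | 0.1 -0.0 0.0
0.0023 -0.0005 0.0043 | -0.0 -0.0 0.0
0.0023 -0.0005 0.0043 | -0.0 -0.0 0.0
[ 0.79218736  0.87543455 -0.16722906] [ 0.05417917  0.44421269 -0.01063798] [ 0.00447131 -0.67308797  0.63167423  0.10365215  0.10007405 -0.10066821]
```

```bash
python3 plan.py .551 -.116 .053 8|tail -2
```

```text
0.002 -0.0006 0.0044 | -0.0 -0.0 0.0
0.002 -0.0007 0.0043 | -0.0 -0.0 0.0
```

Request:
servo_tool(moves=[{"tx": 0.002, "ty": -0.0007, "tz": 0.0043, "wx": 0, "wy": 0, "wz": 0, "claw": 0}, {"tx": 0.002, "ty": -0.0007, "tz": 0.0043, "wx": 0, "wy": 0, "wz": 0, "claw": 0}, {"tx": 0.002, "ty": -0.0007, "tz": 0.0043, "wx": 0, "wy": 0, "wz": 0, "claw": 0}, {"tx": 0.002, "ty": -0.0007, "tz": 0.0043, "wx": 0, "wy": 0, "wz": 0, "claw": 0}, {"tx": 0.002, "ty": -0.0007, "tz": 0.0043, "wx": 0, "wy": 0, "wz": 0, "claw": 0}, {"tx": 0.002, "ty": -0.0007, "tz": 0.0043, "wx": 0, "wy": 0, "wz": 0, "claw": 0}, {"tx": 0.002, "ty": -0.0007, "tz": 0.0043, "wx": 0, "wy": 0, "wz": 0, "claw": 0}, {"tx": 0.002, "ty": -0.0007, "tz": 0.0043, "wx": 0, "wy": 0, "wz": 0, "claw": 0}])

```text
time_s: 3.15
eef_pos: [0.5146, -0.1141, 0.1163]
eef_rot: [[-0.864, 0.061, 0.499], [0.053, 0.998, -0.029], [-0.5, 0.001, -0.866]]
contact_force: [0.1, -0.0, 0.7]
finger_gap: -0.0001
```

```bash
python3 - <<'E'
from h import *
cs=cap('scene');c=cap('wrist');s=robot.sense();print(s['contact_force'],s['eef_pos']+.073*s['eef_rot'][:,2],s['eef_pos'])
a=cv2.resize(cs['image'][190:300,310:430],None,fx=3,fy=3);b=cv2.resize(c['image'][100:270,230:410],(349,330))
cv2.imwrite('pics/m2.png',np.hstack([a,b]))
E
```

```text
[0.06323406 0.14584003 0.03442923] [ 0.55059904 -0.11616071  0.05262833] [ 0.5142364  -0.11402739  0.11589133]
```

View pics/m2.png

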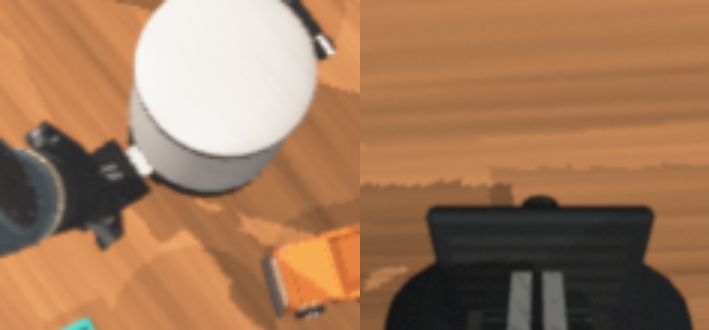

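The fingertip is centred over the pad and not yet touching it (force near 0). Next I press straight down.

Request:
servo_tool(moves=[{"tx": 0.0005, "ty": 0, "tz": 0.0009, "wx": 0, "wy": 0, "wz": 0, "claw": 0}, {"tx": 0.0005, "ty": 0, "tz": 0.0009, "wx": 0, "wy": 0, "wz": 0, "claw": 0}, {"tx": 0.0005, "ty": 0, "tz": 0.0009, "wx": 0, "wy": 0, "wz": 0, "claw": 0}, {"tx": 0.0005, "ty": 0, "tz": 0.0009, "wx": 0, "wy": 0, "wz": 0, "claw": 0}, {"tx": 0.0005, "ty": 0, "tz": 0.0009, "wx": 0, "wy": 0, "wz": 0, "claw": 0}, {"tx": 0.0005, "ty": 0, "tz": 0.0009, "wx": 0, "wy": 0, "wz": 0, "claw": 0}, {"tx": 0.0005, "ty": 0, "tz": 0.0009, "wx": 0, "wy": 0, "wz": 0, "claw": 0}, {"tx": 0.0005, "ty": 0, "tz": 0.0009, "wx": 0, "wy": 0, "wz": 0, "claw": 0}])

```text
time_s: 4.05
eef_pos: [0.5148, -0.1141, 0.1085]
eef_rot: [[-0.864, 0.061, 0.499], [0.053, 0.998, -0.03], [-0.5, 0.001, -0.866]]
contact_force: [-3.3, 0.8, 5.9]
finger_gap: -0.0001
```

Request:
servo_tool(moves=[{"tx": 0.0005, "ty": 0, "tz": 0.0009, "wx": 0, "wy": 0, "wz": 0, "claw": 0}, {"tx": 0.0005, "ty": 0, "tz": 0.0009, "wx": 0, "wy": 0, "wz": 0, "claw": 0}, {"tx": 0.0005, "ty": 0, "tz": 0.0009, "wx": 0, "wy": 0, "wz": 0, "claw": 0}, {"tx": 0.0005, "ty": 0, "tz": 0.0009, "wx": 0, "wy": 0, "wz": 0, "claw": 0}, {"tx": 0.0005, "ty": 0, "tz": 0.0009, "wx": 0, "wy": 0, "wz": 0, "claw": 0}, {"tx": 0.0005, "ty": 0, "tz": 0.0009, "wx": 0, "wy": 0, "wz": 0, "claw": 0}, {"tx": 0.0005, "ty": 0, "tz": 0.0009, "wx": 0, "wy": 0, "wz": 0, "claw": 0}, {"tx": 0.0005, "ty": 0, "tz": 0.0009, "wx": 0, "wy": 0, "wz": 0, "claw": 0}])

```text
time_s: 4.85
eef_pos: [0.5147, -0.114, 0.1002]
eef_rot: [[-0.864, 0.061, 0.499], [0.053, 0.998, -0.029], [-0.5, 0.001, -0.866]]
contact_force: [-3.7, 1.1, 4.2]
finger_gap: 0.0
```

```bash
cat > st.py <<'E'
from h import *
s=robot.sense();print(s['time_s'],s['contact_force'].round(2),(s['eef_pos']+.073*s['eef_rot'][:,2]).round(4))
c=cap('scene');P=pts(c)
q=P[150:300,320:430].reshape(-1,3);m=(abs(q[:,1]+.12)<.03)&(q[:,0]<.80)&(q[:,0]>.57)&(q[:,2]>.19);q=q[m]
# lid plane tilt on median profile
A=np.c_[q[:,0],q[:,1],np.ones(len(q))]
cc=np.linalg.svd(q-np.median(q,0),full_matrices=False)[2][2];print('lid normal tilt deg',np.degrees(np.arccos(abs(cc[2]))),'zmax',q[:,2].max(),'xmin',q[:,0].min(),len(q))
import sys
if len(sys.argv)>1: cv2.imwrite('pics/'+sys.argv[1]+'.png',cv2.resize(c['image'][130:310,300:480],None,fx=3,fy=3))
E
python3 st.py
```

```text
4.85 [-3.69  1.09  4.24] [ 0.5511 -0.1162  0.0369]
lid normal tilt deg 88.2807948061422 zmax 0.26622640792013597 xmin 0.5834506527302372 1347
```

The lid is opening, but there is a -3.7 N drag as the pad slides outward under the finger. I'll follow it slightly outward while pressing.

Request:
servo_tool(moves=[{"tx": 0.0008, "ty": 0, "tz": 0.0007, "wx": 0, "wy": 0, "wz": 0, "claw": 0}, {"tx": 0.0008, "ty": 0, "tz": 0.0007, "wx": 0, "wy": 0, "wz": 0, "claw": 0}, {"tx": 0.0008, "ty": 0, "tz": 0.0007, "wx": 0, "wy": 0, "wz": 0, "claw": 0}, {"tx": 0.0008, "ty": 0, "tz": 0.0007, "wx": 0, "wy": 0, "wz": 0, "claw": 0}])

```text
time_s: 5.3
eef_pos: [0.5143, -0.1141, 0.0967]
eef_rot: [[-0.864, 0.06, 0.501], [0.053, 0.998, -0.03], [-0.502, 0.001, -0.865]]
contact_force: [0.9, 0.5, 4.1]
finger_gap: 0.0005
```

```bash
python3 st.py
```

```text
5.3 [0.93 0.48 4.13] [ 0.5508 -0.1162  0.0335]
lid normal tilt deg 87.62785180809466 zmax 0.2860807036738384 xmin 0.5852191824130475 1208
```

Request:
servo_tool(moves=[{"tx": 0.0006, "ty": 0, "tz": 0.0008, "wx": 0, "wy": 0, "wz": 0, "claw": 0}, {"tx": 0.0006, "ty": 0, "tz": 0.0008, "wx": 0, "wy": 0, "wz": 0, "claw": 0}, {"tx": 0.0006, "ty": 0, "tz": 0.0008, "wx": 0, "wy": 0, "wz": 0, "claw": 0}, {"tx": 0.0006, "ty": 0, "tz": 0.0008, "wx": 0, "wy": 0, "wz": 0, "claw": 0}, {"tx": 0.0006, "ty": 0, "tz": 0.0008, "wx": 0, "wy": 0, "wz": 0, "claw": 0}, {"tx": 0.0006, "ty": 0, "tz": 0.0008, "wx": 0, "wy": 0, "wz": 0, "claw": 0}, {"tx": 0.0006, "ty": 0, "tz": 0.0008, "wx": 0, "wy": 0, "wz": 0, "claw": 0}, {"tx": 0.0006, "ty": 0, "tz": 0.0008, "wx": 0, "wy": 0, "wz": 0, "claw": 0}])

```text
time_s: 6.15
eef_pos: [0.5123, -0.1138, 0.088]
eef_rot: [[-0.865, 0.061, 0.499], [0.053, 0.998, -0.029], [-0.5, 0.001, -0.866]]
contact_force: [2.0, -0.8, 3.7]
finger_gap: -0.0001
```

Request:
servo_tool(moves=[{"tx": 0.0006, "ty": 0, "tz": 0.0008, "wx": 0, "wy": 0, "wz": 0, "claw": 0}, {"tx": 0.0006, "ty": 0, "tz": 0.0008, "wx": 0, "wy": 0, "wz": 0, "claw": 0}, {"tx": 0.0006, "ty": 0, "tz": 0.0008, "wx": 0, "wy": 0, "wz": 0, "claw": 0}])

```text
time_s: 6.45
eef_pos: [0.512, -0.1138, 0.0851]
eef_rot: [[-0.865, 0.06, 0.499], [0.053, 0.998, -0.029], [-0.5, 0.001, -0.866]]
contact_force: [0.3, 0.3, 2.1]
finger_gap: -0.0
```

```bash
python3 st.py m3
```

```text
6.45 [0.28 0.3  2.05] [ 0.5484 -0.1159  0.0218]
lid normal tilt deg 89.55157517393317 zmax 0.3361748282087418 xmin 0.584775935498443 611
```

View pics/m3.png

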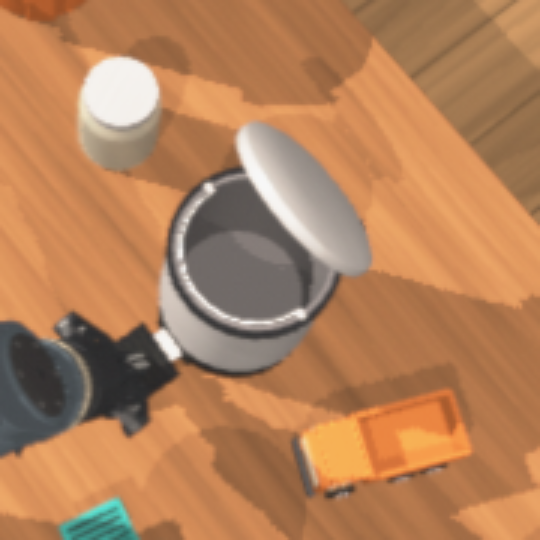

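The lid stands steeply open (front edge at z≈0.336, roughly 1.1 rad). The force is still 2 N, so the buffer has not been reached and I press on.

Request:
servo_tool(moves=[{"tx": 0.0005, "ty": 0, "tz": 0.0009, "wx": 0, "wy": 0, "wz": 0, "claw": 0}, {"tx": 0.0005, "ty": 0, "tz": 0.0009, "wx": 0, "wy": 0, "wz": 0, "claw": 0}, {"tx": 0.0005, "ty": 0, "tz": 0.0009, "wx": 0, "wy": 0, "wz": 0, "claw": 0}])

```text
time_s: 6.8
eef_pos: [0.5121, -0.1138, 0.082]
eef_rot: [[-0.865, 0.06, 0.499], [0.053, 0.998, -0.029], [-0.5, 0.001, -0.866]]
contact_force: [1.1, -0.1, 0.4]
finger_gap: -0.0
```

```bash
python3 st.py
```

```text
6.8 [ 1.05 -0.11  0.41] [ 0.5485 -0.116   0.0188]
lid normal tilt deg 87.5355413749903 zmax 0.34444811864806724 xmin 0.5846853325763113 455
```

Request:
servo_tool(moves=[{"tx": 0.0005, "ty": 0, "tz": 0.0009, "wx": 0, "wy": 0, "wz": 0, "claw": 0}, {"tx": 0.0005, "ty": 0, "tz": 0.0009, "wx": 0, "wy": 0, "wz": 0, "claw": 0}])

```text
time_s: 7.05
eef_pos: [0.5122, -0.1139, 0.0801]
eef_rot: [[-0.864, 0.061, 0.499], [0.053, 0.998, -0.029], [-0.5, 0.001, -0.866]]
contact_force: [-0.8, -0.2, 5.2]
finger_gap: -0.0002
```

```bash
python3 st.py
```

```text
7.05 [-0.82 -0.17  5.21] [ 0.5487 -0.116   0.0169]
lid normal tilt deg 87.56522870208167 zmax 0.34807525901816594 xmin 0.5845497101758301 419
```

Force is rising, so the buffer has been met. One more mm for certainty, then hold for 3+ seconds.

Request:
servo_tool(moves=[{"tx": 0.0004, "ty": 0, "tz": 0.0007, "wx": 0, "wy": 0, "wz": 0, "claw": 0}, {"tx": 0.0003, "ty": 0, "tz": 0.0005, "wx": 0, "wy": 0, "wz": 0, "claw": 0}, {"tx": 0, "ty": 0, "tz": 0, "wx": 0, "wy": 0, "wz": 0, "claw": 0}, {"tx": 0, "ty": 0, "tz": 0, "wx": 0, "wy": 0, "wz": 0, "claw": 0}])

```text
time_s: 7.5
eef_pos: [0.5124, -0.1139, 0.0791]
eef_rot: [[-0.864, 0.06, 0.5], [0.053, 0.998, -0.029], [-0.501, 0.001, -0.866]]
contact_force: [-2.4, -0.2, 7.4]
finger_gap: -0.0
```

```bash
python3 st.py m4
```

```text
7.5 [-2.37 -0.16  7.37] [ 0.5489 -0.116   0.0159]
lid normal tilt deg 88.95400656485153 zmax 0.3516575998495497 xmin 0.5837519078092599 427
```

View pics/m4.png

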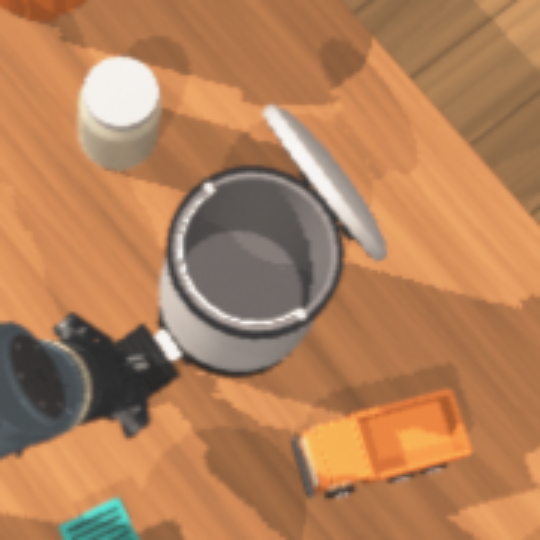

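The lid now stands wide open and the bin has not moved between views. I'll hold here for about 3.5 s.

Request:
servo_tool(moves=[{"tx": 0, "ty": 0, "tz": 0, "wx": 0, "wy": 0, "wz": 0, "claw": 0}, {"tx": 0, "ty": 0, "tz": 0, "wx": 0, "wy": 0, "wz": 0, "claw": 0}, {"tx": 0, "ty": 0, "tz": 0, "wx": 0, "wy": 0, "wz": 0, "claw": 0}, {"tx": 0, "ty": 0, "tz": 0, "wx": 0, "wy": 0, "wz": 0, "claw": 0}, {"tx": 0, "ty": 0, "tz": 0, "wx": 0, "wy": 0, "wz": 0, "claw": 0}, {"tx": 0, "ty": 0, "tz": 0, "wx": 0, "wy": 0, "wz": 0, "claw": 0}, {"tx": 0, "ty": 0, "tz": 0, "wx": 0, "wy": 0, "wz": 0, "claw": 0}, {"tx": 0, "ty": 0, "tz": 0, "wx": 0, "wy": 0, "wz": 0, "claw": 0}])

```text
time_s: 8.35
eef_pos: [0.5124, -0.1139, 0.0791]
eef_rot: [[-0.864, 0.06, 0.5], [0.053, 0.998, -0.029], [-0.501, 0.001, -0.866]]
contact_force: [-2.4, 0.5, 8.2]
finger_gap: -0.0002
```

Request:
servo_tool(moves=[{"tx": 0, "ty": 0, "tz": 0, "wx": 0, "wy": 0, "wz": 0, "claw": 0}, {"tx": 0, "ty": 0, "tz": 0, "wx": 0, "wy": 0, "wz": 0, "claw": 0}, {"tx": 0, "ty": 0, "tz": 0, "wx": 0, "wy": 0, "wz": 0, "claw": 0}, {"tx": 0, "ty": 0, "tz": 0, "wx": 0, "wy": 0, "wz": 0, "claw": 0}, {"tx": 0, "ty": 0, "tz": 0, "wx": 0, "wy": 0, "wz": 0, "claw": 0}, {"tx": 0, "ty": 0, "tz": 0, "wx": 0, "wy": 0, "wz": 0, "claw": 0}, {"tx": 0, "ty": 0, "tz": 0, "wx": 0, "wy": 0, "wz": 0, "claw": 0}, {"tx": 0, "ty": 0, "tz": 0, "wx": 0, "wy": 0, "wz": 0, "claw": 0}])

```text
time_s: 9.15
eef_pos: [0.5123, -0.1139, 0.0791]
eef_rot: [[-0.864, 0.06, 0.5], [0.053, 0.998, -0.029], [-0.501, 0.001, -0.866]]
contact_force: [-2.5, 0.9, 7.9]
finger_gap: 0.0001
```

Request:
servo_tool(moves=[{"tx": 0, "ty": 0, "tz": 0, "wx": 0, "wy": 0, "wz": 0, "claw": 0}, {"tx": 0, "ty": 0, "tz": 0, "wx": 0, "wy": 0, "wz": 0, "claw": 0}, {"tx": 0, "ty": 0, "tz": 0, "wx": 0, "wy": 0, "wz": 0, "claw": 0}, {"tx": 0, "ty": 0, "tz": 0, "wx": 0, "wy": 0, "wz": 0, "claw": 0}, {"tx": 0, "ty": 0, "tz": 0, "wx": 0, "wy": 0, "wz": 0, "claw": 0}, {"tx": 0, "ty": 0, "tz": 0, "wx": 0, "wy": 0, "wz": 0, "claw": 0}, {"tx": 0, "ty": 0, "tz": 0, "wx": 0, "wy": 0, "wz": 0, "claw": 0}, {"tx": 0, "ty": 0, "tz": 0, "wx": 0, "wy": 0, "wz": 0, "claw": 0}])

```text
time_s: 9.95
eef_pos: [0.5124, -0.1139, 0.0791]
eef_rot: [[-0.864, 0.06, 0.5], [0.053, 0.998, -0.03], [-0.501, 0.001, -0.866]]
contact_force: [-2.4, 1.7, 7.2]
finger_gap: -0.0001
```

Request:
servo_tool(moves=[{"tx": 0, "ty": 0, "tz": 0, "wx": 0, "wy": 0, "wz": 0, "claw": 0}, {"tx": 0, "ty": 0, "tz": 0, "wx": 0, "wy": 0, "wz": 0, "claw": 0}, {"tx": 0, "ty": 0, "tz": 0, "wx": 0, "wy": 0, "wz": 0, "claw": 0}, {"tx": 0, "ty": 0, "tz": 0, "wx": 0, "wy": 0, "wz": 0, "claw": 0}, {"tx": 0, "ty": 0, "tz": 0, "wx": 0, "wy": 0, "wz": 0, "claw": 0}, {"tx": 0, "ty": 0, "tz": 0, "wx": 0, "wy": 0, "wz": 0, "claw": 0}, {"tx": 0, "ty": 0, "tz": 0, "wx": 0, "wy": 0, "wz": 0, "claw": 0}, {"tx": 0, "ty": 0, "tz": 0, "wx": 0, "wy": 0, "wz": 0, "claw": 0}])

```text
time_s: 10.75
eef_pos: [0.5124, -0.1139, 0.0791]
eef_rot: [[-0.864, 0.06, 0.5], [0.053, 0.998, -0.029], [-0.501, 0.001, -0.866]]
contact_force: [-2.9, 0.7, 7.2]
finger_gap: 0.0003
```

```bash
python3 st.py
```

```text
10.75 [-2.85  0.65  7.18] [ 0.5488 -0.116   0.0159]
lid normal tilt deg 89.18647866792558 zmax 0.35063742773518003 xmin 0.5847457206372819 418
```

Held since t≈7.1 s (3.7 s fully open). Now I'll ease the pedal up slowly, about 6 mm/s at the pad.

Request:
servo_tool(moves=[{"tx": -0.0003, "ty": 0, "tz": -0.0005, "wx": 0, "wy": 0, "wz": 0, "claw": 0}, {"tx": -0.0003, "ty": 0, "tz": -0.0005, "wx": 0, "wy": 0, "wz": 0, "claw": 0}, {"tx": -0.0003, "ty": 0, "tz": -0.0005, "wx": 0, "wy": 0, "wz": 0, "claw": 0}, {"tx": -0.0003, "ty": 0, "tz": -0.0005, "wx": 0, "wy": 0, "wz": 0, "claw": 0}, {"tx": -0.0003, "ty": 0, "tz": -0.0005, "wx": 0, "wy": 0, "wz": 0, "claw": 0}, {"tx": -0.0003, "ty": 0, "tz": -0.0005, "wx": 0, "wy": 0, "wz": 0, "claw": 0}, {"tx": -0.0003, "ty": 0, "tz": -0.0005, "wx": 0, "wy": 0, "wz": 0, "claw": 0}, {"tx": -0.0003, "ty": 0, "tz": -0.0005, "wx": 0, "wy": 0, "wz": 0, "claw": 0}])

```text
time_s: 11.6
eef_pos: [0.512, -0.1138, 0.0832]
eef_rot: [[-0.865, 0.061, 0.499], [0.053, 0.998, -0.029], [-0.499, 0.001, -0.866]]
contact_force: [-0.6, -0.2, 1.1]
finger_gap: -0.0001
```

```bash
python3 st.py
```

```text
11.6 [-0.62 -0.15  1.05] [ 0.5484 -0.116   0.02  ]
lid normal tilt deg 88.49110470903216 zmax 0.34115338314894683 xmin 0.5844614366454045 510
```

Request:
servo_tool(moves=[{"tx": -0.0004, "ty": 0, "tz": -0.0005, "wx": 0, "wy": 0, "wz": 0, "claw": 0}, {"tx": -0.0004, "ty": 0, "tz": -0.0005, "wx": 0, "wy": 0, "wz": 0, "claw": 0}, {"tx": -0.0004, "ty": 0, "tz": -0.0005, "wx": 0, "wy": 0, "wz": 0, "claw": 0}, {"tx": -0.0004, "ty": 0, "tz": -0.0005, "wx": 0, "wy": 0, "wz": 0, "claw": 0}, {"tx": -0.0004, "ty": 0, "tz": -0.0005, "wx": 0, "wy": 0, "wz": 0, "claw": 0}, {"tx": -0.0004, "ty": 0, "tz": -0.0005, "wx": 0, "wy": 0, "wz": 0, "claw": 0}, {"tx": -0.0004, "ty": 0, "tz": -0.0005, "wx": 0, "wy": 0, "wz": 0, "claw": 0}, {"tx": -0.0004, "ty": 0, "tz": -0.0005, "wx": 0, "wy": 0, "wz": 0, "claw": 0}])

```text
time_s: 12.45
eef_pos: [0.513, -0.1139, 0.0885]
eef_rot: [[-0.864, 0.061, 0.499], [0.053, 0.998, -0.029], [-0.5, 0.001, -0.866]]
contact_force: [-1.6, 0.4, 1.1]
finger_gap: -0.0
```

```bash
python3 st.py
```

```text
12.45 [-1.56  0.42  1.11] [ 0.5495 -0.1161  0.0253]
lid normal tilt deg 89.64648941818007 zmax 0.32440398343222787 xmin 0.5845217414985896 786
```

Request:
servo_tool(moves=[{"tx": -0.0004, "ty": 0, "tz": -0.0005, "wx": 0, "wy": 0, "wz": 0, "claw": 0}, {"tx": -0.0004, "ty": 0, "tz": -0.0005, "wx": 0, "wy": 0, "wz": 0, "claw": 0}, {"tx": -0.0004, "ty": 0, "tz": -0.0005, "wx": 0, "wy": 0, "wz": 0, "claw": 0}, {"tx": -0.0004, "ty": 0, "tz": -0.0005, "wx": 0, "wy": 0, "wz": 0, "claw": 0}, {"tx": -0.0004, "ty": 0, "tz": -0.0005, "wx": 0, "wy": 0, "wz": 0, "claw": 0}, {"tx": -0.0004, "ty": 0, "tz": -0.0005, "wx": 0, "wy": 0, "wz": 0, "claw": 0}, {"tx": -0.0004, "ty": 0, "tz": -0.0005, "wx": 0, "wy": 0, "wz": 0, "claw": 0}, {"tx": -0.0004, "ty": 0, "tz": -0.0005, "wx": 0, "wy": 0, "wz": 0, "claw": 0}])

```text
time_s: 13.3
eef_pos: [0.5138, -0.114, 0.0936]
eef_rot: [[-0.864, 0.061, 0.499], [0.053, 0.998, -0.029], [-0.5, 0.001, -0.866]]
contact_force: [-3.4, 0.5, 2.5]
finger_gap: 0.0003
```

```bash
python3 st.py
```

```text
13.3 [-3.42  0.52  2.49] [ 0.5503 -0.1161  0.0304]
lid normal tilt deg 89.95208836704077 zmax 0.30281375897476304 xmin 0.5844915958995955 1067
```

Request:
servo_tool(moves=[{"tx": -0.0002, "ty": 0, "tz": -0.0006, "wx": 0, "wy": 0, "wz": 0, "claw": 0}, {"tx": -0.0002, "ty": 0, "tz": -0.0006, "wx": 0, "wy": 0, "wz": 0, "claw": 0}, {"tx": -0.0002, "ty": 0, "tz": -0.0006, "wx": 0, "wy": 0, "wz": 0, "claw": 0}, {"tx": -0.0002, "ty": 0, "tz": -0.0006, "wx": 0, "wy": 0, "wz": 0, "claw": 0}, {"tx": -0.0003, "ty": 0, "tz": -0.0005, "wx": 0, "wy": 0, "wz": 0, "claw": 0}, {"tx": -0.0003, "ty": 0, "tz": -0.0005, "wx": 0, "wy": 0, "wz": 0, "claw": 0}, {"tx": -0.0003, "ty": 0, "tz": -0.0005, "wx": 0, "wy": 0, "wz": 0, "claw": 0}, {"tx": -0.0003, "ty": 0, "tz": -0.0005, "wx": 0, "wy": 0, "wz": 0, "claw": 0}])

```text
time_s: 14.15
eef_pos: [0.5136, -0.114, 0.0986]
eef_rot: [[-0.864, 0.06, 0.5], [0.053, 0.998, -0.029], [-0.501, 0.001, -0.866]]
contact_force: [0.5, 0.3, 3.0]
finger_gap: 0.0003
```

```bash
python3 st.py
```

```text
14.15 [0.54 0.34 3.03] [ 0.5501 -0.1162  0.0354]
lid normal tilt deg 88.74905889962159 zmax 0.2753759465827881 xmin 0.5843432441690577 1293
```

Request:
servo_tool(moves=[{"tx": -0.0003, "ty": 0, "tz": -0.0005, "wx": 0, "wy": 0, "wz": 0, "claw": 0}, {"tx": -0.0003, "ty": 0, "tz": -0.0005, "wx": 0, "wy": 0, "wz": 0, "claw": 0}, {"tx": -0.0003, "ty": 0, "tz": -0.0005, "wx": 0, "wy": 0, "wz": 0, "claw": 0}, {"tx": -0.0003, "ty": 0, "tz": -0.0005, "wx": 0, "wy": 0, "wz": 0, "claw": 0}, {"tx": -0.0003, "ty": 0, "tz": -0.0005, "wx": 0, "wy": 0, "wz": 0, "claw": 0}, {"tx": -0.0003, "ty": 0, "tz": -0.0005, "wx": 0, "wy": 0, "wz": 0, "claw": 0}, {"tx": -0.0003, "ty": 0, "tz": -0.0005, "wx": 0, "wy": 0, "wz": 0, "claw": 0}, {"tx": -0.0003, "ty": 0, "tz": -0.0005, "wx": 0, "wy": 0, "wz": 0, "claw": 0}])

```text
time_s: 15.0
eef_pos: [0.5138, -0.114, 0.1033]
eef_rot: [[-0.864, 0.06, 0.5], [0.053, 0.998, -0.03], [-0.501, 0.001, -0.866]]
contact_force: [2.6, 1.0, 4.0]
finger_gap: 0.0002
```

Request:
servo_tool(moves=[{"tx": -0.0002, "ty": 0, "tz": -0.0004, "wx": 0, "wy": 0, "wz": 0, "claw": 0}, {"tx": -0.0002, "ty": 0, "tz": -0.0004, "wx": 0, "wy": 0, "wz": 0, "claw": 0}, {"tx": -0.0002, "ty": 0, "tz": -0.0004, "wx": 0, "wy": 0, "wz": 0, "claw": 0}, {"tx": -0.0002, "ty": 0, "tz": -0.0004, "wx": 0, "wy": 0, "wz": 0, "claw": 0}, {"tx": -0.0002, "ty": 0, "tz": -0.0004, "wx": 0, "wy": 0, "wz": 0, "claw": 0}, {"tx": -0.0002, "ty": 0, "tz": -0.0004, "wx": 0, "wy": 0, "wz": 0, "claw": 0}, {"tx": -0.0002, "ty": 0, "tz": -0.0004, "wx": 0, "wy": 0, "wz": 0, "claw": 0}, {"tx": -0.0002, "ty": 0, "tz": -0.0004, "wx": 0, "wy": 0, "wz": 0, "claw": 0}])

```text
time_s: 15.8
eef_pos: [0.5133, -0.114, 0.1067]
eef_rot: [[-0.864, 0.061, 0.499], [0.053, 0.998, -0.03], [-0.5, 0.001, -0.866]]
contact_force: [2.1, -0.6, 4.7]
finger_gap: -0.0
```

```bash
python3 st.py
```

```text
15.8 [ 2.12 -0.64  4.66] [ 0.5497 -0.1162  0.0435]
lid normal tilt deg 5.200143054872496 zmax 0.23007887629160617 xmin 0.584078047980001 1443
```

Nearly shut, and the pad is still bearing on the finger with 4.7 N. I'll finish more slowly, moving slightly inward.

Request:
servo_tool(moves=[{"tx": -0.0003, "ty": 0, "tz": -0.0002, "wx": 0, "wy": 0, "wz": 0, "claw": 0}, {"tx": -0.0003, "ty": 0, "tz": -0.0002, "wx": 0, "wy": 0, "wz": 0, "claw": 0}, {"tx": -0.0002, "ty": 0, "tz": -0.0003, "wx": 0, "wy": 0, "wz": 0, "claw": 0}, {"tx": -0.0002, "ty": 0, "tz": -0.0003, "wx": 0, "wy": 0, "wz": 0, "claw": 0}, {"tx": -0.0002, "ty": 0, "tz": -0.0003, "wx": 0, "wy": 0, "wz": 0, "claw": 0}, {"tx": -0.0002, "ty": 0, "tz": -0.0003, "wx": 0, "wy": 0, "wz": 0, "claw": 0}, {"tx": -0.0002, "ty": 0, "tz": -0.0003, "wx": 0, "wy": 0, "wz": 0, "claw": 0}, {"tx": -0.0002, "ty": 0, "tz": -0.0003, "wx": 0, "wy": 0, "wz": 0, "claw": 0}])

```text
time_s: 16.65
eef_pos: [0.5131, -0.1138, 0.1089]
eef_rot: [[-0.865, 0.061, 0.498], [0.053, 0.998, -0.029], [-0.499, 0.001, -0.867]]
contact_force: [0.3, 0.3, 1.5]
finger_gap: 0.0002
```

```bash
python3 st.py
```

```text
16.65 [0.27 0.28 1.54] [ 0.5494 -0.116   0.0457]
lid normal tilt deg 1.4217653698887225 zmax 0.22223561817580584 xmin 0.5843170771697881 1439
```

Request:
servo_tool(moves=[{"tx": -0.0002, "ty": 0, "tz": -0.0003, "wx": 0, "wy": 0, "wz": 0, "claw": 0}, {"tx": -0.0002, "ty": 0, "tz": -0.0003, "wx": 0, "wy": 0, "wz": 0, "claw": 0}, {"tx": -0.0002, "ty": 0, "tz": -0.0003, "wx": 0, "wy": 0, "wz": 0, "claw": 0}, {"tx": -0.0002, "ty": 0, "tz": -0.0003, "wx": 0, "wy": 0, "wz": 0, "claw": 0}, {"tx": -0.0002, "ty": 0, "tz": -0.0003, "wx": 0, "wy": 0, "wz": 0, "claw": 0}, {"tx": -0.0002, "ty": 0, "tz": -0.0003, "wx": 0, "wy": 0, "wz": 0, "claw": 0}, {"tx": -0.0002, "ty": 0, "tz": -0.0003, "wx": 0, "wy": 0, "wz": 0, "claw": 0}, {"tx": -0.0002, "ty": 0, "tz": -0.0003, "wx": 0, "wy": 0, "wz": 0, "claw": 0}])

```text
time_s: 17.5
eef_pos: [0.5139, -0.114, 0.1123]
eef_rot: [[-0.864, 0.061, 0.499], [0.053, 0.998, -0.029], [-0.5, 0.001, -0.866]]
contact_force: [-0.1, -0.8, -0.9]
finger_gap: -0.0
```

```bash
python3 st.py
```

```text
17.5 [-0.07 -0.8  -0.91] [ 0.5503 -0.1162  0.0491]
lid normal tilt deg 1.5951002744861664 zmax 0.2214246121757768 xmin 0.5834245185983742 1446
```

The lid is shut (zmax 0.221 against 0.222 at the start) and the finger is free of the pad. I'll withdraw along the tool axis.

Request:
servo_tool(moves=[{"tx": -0.001, "ty": 0, "tz": -0.004, "wx": 0, "wy": 0, "wz": 0, "claw": 0}, {"tx": -0.002, "ty": 0, "tz": -0.01, "wx": 0, "wy": 0, "wz": 0, "claw": 0}, {"tx": 0, "ty": 0, "tz": -0.02, "wx": 0, "wy": 0, "wz": 0, "claw": 0}, {"tx": 0, "ty": 0, "tz": -0.025, "wx": 0, "wy": 0, "wz": 0, "claw": 0}, {"tx": 0, "ty": 0, "tz": -0.025, "wx": 0, "wy": 0, "wz": 0, "claw": 0}, {"tx": 0, "ty": 0, "tz": -0.02, "wx": 0, "wy": 0, "wz": 0, "claw": 0}, {"tx": 0, "ty": 0, "tz": -0.01, "wx": 0, "wy": 0, "wz": 0, "claw": 0}, {"tx": 0, "ty": 0, "tz": 0, "wx": 0, "wy": 0, "wz": 0, "claw": 0}])

```text
time_s: 18.35
eef_pos: [0.4597, -0.1109, 0.2139]
eef_rot: [[-0.863, 0.061, 0.501], [0.053, 0.998, -0.03], [-0.502, 0.0, -0.865]]
contact_force: [-0.2, 0.4, 0.2]
finger_gap: 0.0002
```

Request:
servo_tool(moves=[{"tx": 0, "ty": 0, "tz": 0, "wx": 0, "wy": 0, "wz": 0, "claw": 0}, {"tx": 0, "ty": 0, "tz": 0, "wx": 0, "wy": 0, "wz": 0, "claw": 0}, {"tx": 0, "ty": 0, "tz": 0, "wx": 0, "wy": 0, "wz": 0, "claw": 0}])

```text
time_s: 18.65
eef_pos: [0.4595, -0.1107, 0.2115]
eef_rot: [[-0.865, 0.06, 0.498], [0.053, 0.998, -0.029], [-0.499, 0.001, -0.867]]
contact_force: [0.2, -0.3, -0.4]
finger_gap: -0.0001
```

```bash
python3 st.py m5; python3 - <<'E'
import cv2,numpy as np
from h import *
P=pts(cap('scene'));Q=np.load('pics/scene.npz')['P']
for A in(Q,P):
    q=A[150:300,320:420].reshape(-1,3);q=q[(q[:,2]>.185)&(q[:,2]<.25)];print(np.median(q,0).round(4),q.min(0).round(4),q.max(0).round(4),A[249,346].round(4))
E
```

```text
18.65 [ 0.15 -0.28 -0.41] [ 0.4958 -0.1128  0.1482]
lid normal tilt deg 1.643819263669614 zmax 0.2222269273885653 xmin 0.5836845274161081 1429
[ 0.6587 -0.1244  0.21  ] [ 0.5838 -0.1979  0.1851] [ 0.7523 -0.0454  0.2223] [ 0.5489 -0.1133  0.0431]
[ 0.652  -0.1272  0.2103] [ 0.4317 -0.1977  0.185 ] [ 0.7525 -0.0457  0.2498] [ 0.5484 -0.1137  0.0459]
```

View pics/m5.png

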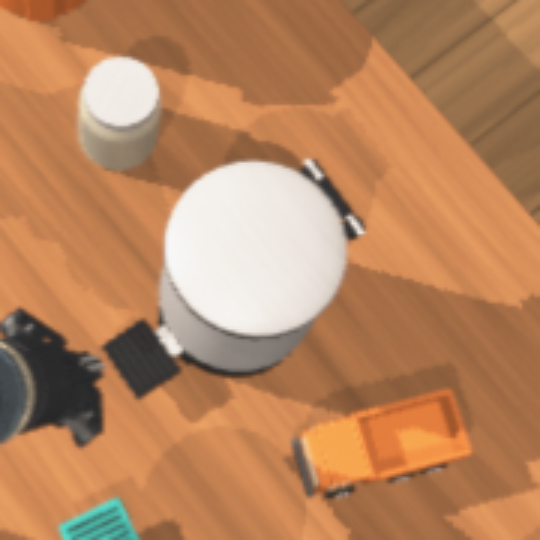

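The lid is fully shut and the pad is back up at about 43 mm. The bin, jar and dumper stand where they did, and the hand is clear.

```bash
python3 -c "
from cell import robot;print(robot.close_job())"
```

```text
the job is handed in; nothing more can be done
None
```

I opened the steel bin by its pedal, held it open, eased it shut and handed the job in at about 18.7 s.

- **Opening:** I pressed the pedal with the shut fingertips, tool tilted 30°, down onto the rubber buffer at about 7–8 N. The lid stood wide open, its top edge at about 0.35 m, for about 3.7 s.
- **Closing:** I eased the pedal up over about 6 s, slower near the end, and the lid followed the finger down without dropping. The finger carried 1.5 N just before it came free.
- **Last checks:**
    - The top of the shut lid is at 0.222 m, the same as at the start.
    - The pad is back up; a depth reading gave 46 mm against 43 mm at the start, which is within the scatter I saw across the pad.
    - The extents of the lid and hinge match the start to under 1 mm. The one outlier, at x = 0.43, was the arm in the measuring window.
    - The jar and dumper look unmoved in the picture.
    - The hand is clear and the wrist force is about 0.
- **Less than ideal:** the fingertip dragged sideways on the pad with up to about 3.7 N during the strokes. I corrected for it, and the bin did not shift measurably.

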